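# Index the stop turret and hold a printed bracket in the corner of a locating jig

### The arm

A 7-joint arm with a two-finger parallel gripper is mounted at the origin on the work surface; the furniture and walls round the work are solid. World frame = base frame: x ahead of the robot, y to its left, z up, the work surface at z = 0. Lengths are in m, angles in rad, forces in N, time in s.
With the tool pointing down it reaches from about 0.35 to 0.9 m from the base axis. Payload 8.1 kg.
Tool frame: the origin (TCP) lies midway between the tips of the shut fingers; the grasp point (between the pads) lies behind it (arm.tcp_to_grasp is the z of the grasp point in the tool frame, in m); z points along the fingers, y is the line along which they close (so a half turn about z gives the same grasp; the last joint's range is limited). The gripper opens to 92 mm and grips with 3 to 60 N. Pads are 19 mm wide; open, the fingers measure 130 mm over their backs; the gripper's body (75 mm by 190 mm) begins 47 mm behind the grasp point.
Start: joints at [1.098, 0.434, 0.025, 1.573, -0.012, 1.134, -0.075], TCP at [0.226, -0.583, 0.227] pointing down, gripper open.
Joint ranges: [-2.62, 2.62], [-0.44, 2.09], [-1.27, 1.32], [0.08, 2.57], [-1.32, 4.46], [0.12, 2], [-2.74, 2.74]. Speed limits (rad/s): [2.22, 2.22, 3.01, 3.01, 3.14, 3.14, 3.14].

### API

Orientations are given as a rotation vector (axis times angle).
In Python, from cell import readout, vision, arm gives the robot as it stands.
- The arm moves only by the tool carry_out, never from a script. Its argument "increments" is one flat list of numbers, 6 for each row, row after row: the shift along the world's x, y, z in mm, then the turn, a rotation vector about the world's x, y, z in rad. In form: [tx, ty, tz, wx, wy, wz, tx, ty, tz, wx, wy, wz, ...]. A call has 1 to 20 rows; each row shifts and turns the commanded pose from where the row before left it; what a row does not reach is not made up. A row lasts 1/8 s, in which the tool goes at most 62.5 mm and 10.7 degrees, less where a joint would pass 70% of its speed; a pose out of reach is approached as far as the arm can. A call with a gripper value outside its range is refused whole. "grip" is the closure, from 0 (fully open) to 1 (shut), set as the call begins (left out, the last holds). The fingers move at their own pace and stop on an object; "newtons" is the grip in N (left out, the last holds). Time passes only in rows, so rows that do not move let the fingers close. It gives the time, the measured TCP pose, the force, the opening and the grip force at its end, in the units of the state.
- readout.observe(): the state, without advancing time (a new reading comes with each control period).
- vision.get_image(name): name is "scene" or "top" or "wrist"; returns the picture (384x512x3 uint8, red, green, blue); there is no depth.
- vision.calibration(name): a dict with "fov_y" (degrees; the focal length in pixels is half the picture's height over the tangent of half this angle, whatever the lens; pixels are square), "cx", "cy" (the principal point, pixels), "pose" (4x4, takes a point from camera to world coordinates). Camera axes: x right, y up, looking along -z (the intrinsics and any distortion apply to the point x, -y, -z); pixel columns grow to the right and rows downward; lengths in m; the calibration is good to about 2 mm. The wrist camera is an equidistant fisheye: a pixel r from the principal point sees the ray r / f radians off the axis. A picture is of the moment at which its call begins: read the wrist's pose just before it. calibration takes no time and is no camera call; for the wrist camera it gives the pose at the moment of the call.
- arm.sign_off(): hands the job in; it is judged then, once.
The state is a dict: "clock": time; "joints": joint angles; "dq": joint speeds; "joint_efforts": joint torques, N m; "position": TCP position; "ee_rot": TCP orientation; "force": force on the tool from outside, world axes, zero at the start; "ft_torque": the same for the moment, N m; "width": opening from 0.0 (shut) to 1.0 (fully open); "gripper_force": force on a finger pad.
Only numpy, scipy, OpenCV 4.12 (cv2) and the standard library are available. Lean on these libraries where they do the work, as an engineer would, in place of code of your own. Each camera call takes 0.05 s, during which the arm holds its last target. There are 200 camera calls.

### The job

Turn the jig's stop turret anticlockwise (seen from above) to its next position, as far as it goes, from the short steel screw to the brass one, so that the brass screw points along the fence. Then set the white printed bracket upright, flat on the blue plate, with one long edge of its base flush against the fence, and push its end against the tip of the brass screw; finish while still holding the bracket pressed firmly but gently against both stops at once. Leave the other things on the bench where they are.

Things in the scene. Friction and masses are not known exactly. Their poses are not given: they have to be found in the camera images.
- jig: Locating jig, fixed to the bench: blue plate 120 x 230 x 12 mm (its x, y, z). Origin: centre of its underside, z up. On its top stand a fence and, near the +y end, a stop turret with upright axis at x = 12, y = 62 mm. The nest is the corner between the fence's -x face (plane x = 26 mm) and the tip of the screw that points from the turret in the jig's -y direction.
- nest (a point): Point on the plate's top, 12 mm above the bench, with the jig's axes: where the centre of the bracket's underside lies when seated against the fence and the brass screw (jig x = 12, y = -15 mm). The fence is then on the +x side, the screw on the +y side.
- fence_face (a point): Middle of the stop face of the straight aluminium fence bar on the jig (jig axes; the face looks to the jig's -x), at jig x = 26, y = -51, z = 16 mm. The bar is 12 mm wide, 110 mm long along the jig's y, and its top is 8 mm above the plate.
- turret (a joint): Angle of the stop turret in rad, growing anticlockwise seen from above. It turns between two hard stops: 0 (short steel screw faces the nest) and 1.047, 60 degrees on (brass screw faces the nest). It starts at or near 0 and stays where it is left; friction of about 0.08 N m holds it.
- turret_grip (a point): Centre of the black grip bar on the turret's axis, 48 mm above the bench; turns with the turret (jig's axes at joint value 0). Bar 14 mm wide (x), 42 mm long (y), from 37 to 59 mm above the bench, on a steel hub 40 mm in diameter. Two screws stick out radially from the hub 60 degrees apart, low over the plate (tops 21.5 mm above the bench), tips 40 (steel) and 55 mm (brass) from the axis.
- brass_tip (a point): Centre of the flat tip of the brass stop screw (9 mm thick), 55 mm from the turret's axis and 5 mm above the plate; turns with the turret. At joint value 1.047 it lies at jig x = 12, y = 7 mm and the screw points along the jig's -y.
- bracket_center (a point): Centre of the loose white printed bracket (about 30 g), 13 mm above its underside. Base 28 x 44 x 4 mm (x, y, z); from its middle rises an upright tab, 24 mm along x, 6 mm thick along y, 4 to 26 mm above the underside. It starts standing on the bench; pinch the tab across its 6 mm or its 24 mm. Either way round will do in the nest.
- bracket: The same bracket; origin at the centre of its underside, same axes.
- grey_gear: Bystander: grey printed gear, 36 mm in diameter, 9 mm high. Origin: centre of its underside.
- sanding_block: Bystander: sanding block, yellow sides and grey top, 97 x 64 x 25 mm. Origin: centre of its underside.
- marker_pen: Bystander: white marker pen with a blue cap, 135 x 12 x 12 mm, lying along its x. Origin: centre of its underside.
- screw_jar: Bystander: clear jar with a black lid, 56 mm in diameter, 78 mm high. Origin: centre of its underside.
There are look-alikes about, which are no part of the job. What is shaped like the bracket but purple or red is not meant.

How it is judged:
On the way:
1. the turret is in its second position: the brass screw faces the nest (value of joint turret between 0.9472 and 1.1472 rad and velocity of joint turret between -0.2 and 0.2 rad/s), for 0.3 s.
At the end, for the whole second after the job is handed in: Turret within 0.1 rad of its second position; bracket upright and parallel to the fence within 0.06 rad, underside within 2.5 mm of the plate, within 3 mm (across) and 4 mm (along the fence) of the corner, at rest, held by the fingers and pressing on fence and brass screw with over 1 N each (value of joint turret between 0.9472 and 1.1472 rad and contact force between bracket and jig_c1 above 1 N and contact force between bracket and turret_c3 above 1 N and contact force between the fingers and bracket above 1 N and angle between the y axis of bracket and the y axis of jig, either way round below 0.06 rad and angle between bracket's own z axis and vertical below 0.06 rad and x of bracket in the frame of jig between 0.009 and 0.015 m and y of bracket in the frame of jig between -0.019 and -0.011 m and z of bracket in the frame of jig between 0.009 and 0.0145 m and linear speed of bracket below 0.01 m/s); the arm keeps its last pose, push and grip.
It fails at once if a stop is pushed with more than 40 N (contact force between bracket and jig_c1 above 40 N or contact force between bracket and turret_c3 above 40 N).
It fails at once if a bystander is moved by more than 30 mm (distance of any of grey_gear, sanding_block, marker_pen, screw_jar from where it was at the start of the episode above 0.03 m).
It also fails if it takes over 59 s, if anything falls off the work surface, if the arm or the gripper's body presses on something with over 40 N, if the wrist force passes 120 N, or if a joint passes its speed limit or range.

## Working session

There is one attempt and no reset: what is moved stays moved. The work goes in short steps, Python scripts to look and compute and a tool call to move; the robot and the scene stay as the last step left them, time stands still between calls to the robot, and variables do not carry over. Pictures are saved under pics/ and viewed, at most 10 in all, crops included, and the job is handed in when it is done.

Besides the shell and the picture viewer there is one more tool, called after "Call:" by a JSON object that holds its "api" and its "payload", one argument or row to a line. carry_out: Moves the arm, as the interface text tells. Its arguments: {"type":"object","properties":{"increments":{"type":"array","items":{"type":"number"}},"grip":{"type":"number"},"newtons":{"type":"number"}},"required":["increments"]}

```bash
mkdir -p pics; ls; cat > h.py <<'E'
import numpy as np, cv2
from cell import readout, vision, arm
def snap(n,f):
    c=vision.calibration(n); im=vision.get_image(n); cv2.imwrite('pics/'+f+'.png',im[:,:,::-1]); np.save('pics/'+f+'.npy',im)
    import pickle; pickle.dump(c,open('pics/'+f+'.pkl','wb')); return im,c
def load(f):
    import pickle; return np.load('pics/'+f+'.npy'),pickle.load(open('pics/'+f+'.pkl','rb'))
def ray(c,u,v,fish=False):
    f=192/np.tan(np.radians(c['fov_y'])/2); P=np.array(c['pose'])
    x=(u-c['cx'])/f; y=(v-c['cy'])/f
    if fish:
        r=np.hypot(x,y)+1e-12; d=np.array([x/r*np.sin(r),-y/r*np.sin(r),-np.cos(r)])
    else: d=np.array([x,-y,-1.])
    return P[:3,3],P[:3,:3]@d
def onz(c,u,v,z,fish=False):
    o,d=ray(c,u,v,fish); return o+d*(z-o[2])/d[2]
def proj(c,p,fish=False):
    f=192/np.tan(np.radians(c['fov_y'])/2); P=np.array(c['pose'])
    q=P[:3,:3].T@(np.array(p)-P[:3,3]); x,y,z=q[0],-q[1],-q[2]
    if fish:
        h=np.hypot(x,y)+1e-12; t=np.arctan2(h,z); return c['cx']+f*t*x/h, c['cy']+f*t*y/h
    return c['cx']+f*x/z, c['cy']+f*y/z
E
python3 - <<'E'
from h import *
for n in('scene','top'):
    im,c=snap(n,n+'0'); print(n,c)
a=np.load('pics/top0.npy');
cv2.imwrite('pics/top0b.png',cv2.resize(a[:,:,::-1],(800,600),interpolation=cv2.INTER_CUBIC))
print(readout.observe(),arm.tcp_to_grasp)
E
```

```text
pics
scene {'fov_y': 50.13549462521686, 'cx': 252.66287947564695, 'cy': 193.0954520005761, 'pose': array([[ 0.97641616, -0.18729056,  0.10739521,  0.63129999],
       [ 0.21539406,  0.81113637, -0.5437492 , -0.43745601],
       [ 0.01472693,  0.55405779,  0.83234793,  0.97090817],
       [ 0.        ,  0.        ,  0.        ,  1.        ]])}
top {'fov_y': 47.39409092615102, 'cx': 249.68671475032593, 'cy': 196.51517312523083, 'pose': array([[-0.01891676,  0.97488099, -0.22192165,  0.24743833],
       [-0.99980081, -0.01985718, -0.00200698,  0.17527458],
       [-0.00636331,  0.22183948,  0.97506243,  1.38665777],
       [ 0.        ,  0.        ,  0.        ,  1.        ]])}
{'clock': 0.1, 'joints': array([ 1.09838861,  0.43517186,  0.02498022,  1.5739968 , -0.01160115,
        1.13397186, -0.07506423]), 'dq': array([ 2.06959598e-04, -5.88846191e-04,  5.11105453e-04, -2.68483986e-03,
       -5.74537678e-04, -3.60165518e-05, -1.16481186e-03]), 'joint_efforts': array([ 2.44457333e-03, -6.69126749e+01,  9.87623669e-01, -3.15148115e+01,
       -6.06214441e-02,  3.74506821e-02,  1.02972990e-04]), 'position': array([ 0.22568479, -0.58235275,  0.22601559]), 'ee_rot': array([-3.08672630e+00, -5.77278375e-01,  6.04068404e-04]), 'force': array([ 0.54330891, -0.61556046, -0.72511046]), 'ft_torque': array([-0.03177169, -0.02007235,  0.00869418]), 'gripper_force': 0.0, 'width': 0.9954683264793287} -0.0188
```

View pics/top0b.png

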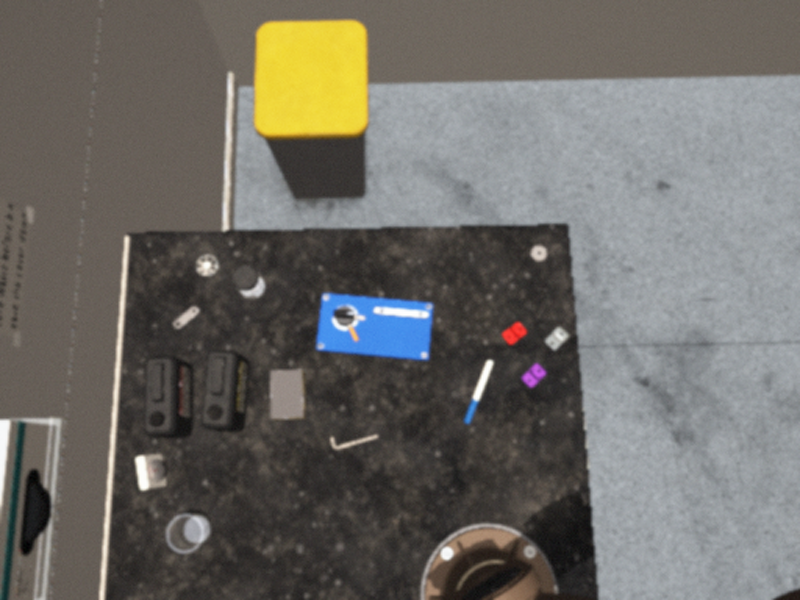

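View pics/scene0.png

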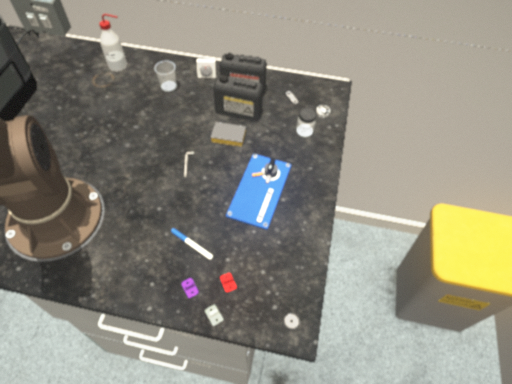

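The top view (800x600) shows the jig at about (375,327) and its turret at (345,318). There are three bracket-shaped candidates: white at (557,338), red at (514,333) and purple at (534,376). The other white items are the gear at (539,253) and the wheel and strip at the left. I choose the white one at (557,338), which is (213,315) in the scene view. Next I'll measure it and check it in a close crop.

```bash
cat > m.py <<'E'
from h import *
a,c=load('top0')
hsv=cv2.cvtColor(a,cv2.COLOR_RGB2HSV)
# jig
m=cv2.inRange(hsv,(100,150,60),(125,255,255)); m=cv2.morphologyEx(m,cv2.MORPH_CLOSE,np.ones((7,7)))
n,l,s,ce=cv2.connectedComponentsWithStats(m); i=1+np.argmax(s[1:,4])
pts=np.argwhere(l==i)[:,::-1].astype(float)
W=np.array([onz(c,u,v,.012)[:2] for u,v in pts],np.float32)
r=cv2.minAreaRect(W*1000); print('jig',r, cv2.boxPoints(r))
def blob(name,z,lo,hi,win):
    f=name; a,c=load(f); hsv=cv2.cvtColor(a,cv2.COLOR_RGB2HSV); u0,v0,u1,v1=win
    m=np.zeros(a.shape[:2],np.uint8); m[v0:v1,u0:u1]=cv2.inRange(hsv,lo,hi)[v0:v1,u0:u1]
    p=np.argwhere(m)[:,::-1]; W=np.array([onz(c,u,v,z)[:2]*1000 for u,v in p],np.float32)
    print(name,len(p),p.mean(0),W.mean(0),cv2.minAreaRect(W))
for z in(.004,.026):
    blob('top0',z,(0,0,120),(180,60,255),(345,203,370,230)); blob('scene0',z,(0,0,140),(180,60,255),(200,302,228,330))
A=cv2.resize(a[180:245,185:370,::-1],None,fx=4.3,fy=4.3,interpolation=cv2.INTER_CUBIC)
b,_=load('scene0'); B=cv2.resize(b[145:235,215:305,::-1],(300,300),interpolation=cv2.INTER_CUBIC); B2=cv2.resize(b[260:335,170:245,::-1],(300,300),interpolation=cv2.INTER_CUBIC)
o=np.zeros((A.shape[0]+300,max(A.shape[1],600),3),np.uint8); o[:A.shape[0],:A.shape[1]]=A; o[A.shape[0]:,:300]=B;o[A.shape[0]:,300:600]=B2
cv2.imwrite('pics/crop1.png',o); print(o.shape)
E
python3 m.py
```

```text
jig ((521.7508544921875, 211.562744140625), (231.6211395263672, 122.5969009399414), 83.48637390136719) [[447.7106  103.45341]
 [569.5161   89.54609]
 [595.79114 319.6721 ]
 [473.9856  333.5794 ]]
top0 136 [356.74264706 215.50735294] [ 492.75293 -163.74265] ((500.591796875, -174.24539184570312), (33.40646743774414, 80.77120208740234), 33.74441909790039)
scene0 259 [213.6988417  314.80694981] [ 491.2179  -163.40263] ((491.14215087890625, -162.6851043701172), (30.943952560424805, 47.41300582885742), 41.748680114746094)
top0 136 [356.74264706 215.50735294] [ 488.84973 -158.34837] ((496.5637512207031, -168.68405151367188), (32.87492752075195, 79.4859848022461), 33.74441146850586)
scene0 259 [213.6988417  314.80694981] [ 494.40512 -169.63821] ((494.3311767578125, -168.93699645996094), (30.23987579345703, 46.33422088623047), 41.74868392944336)
(580, 796, 3)
```

View pics/crop1.png

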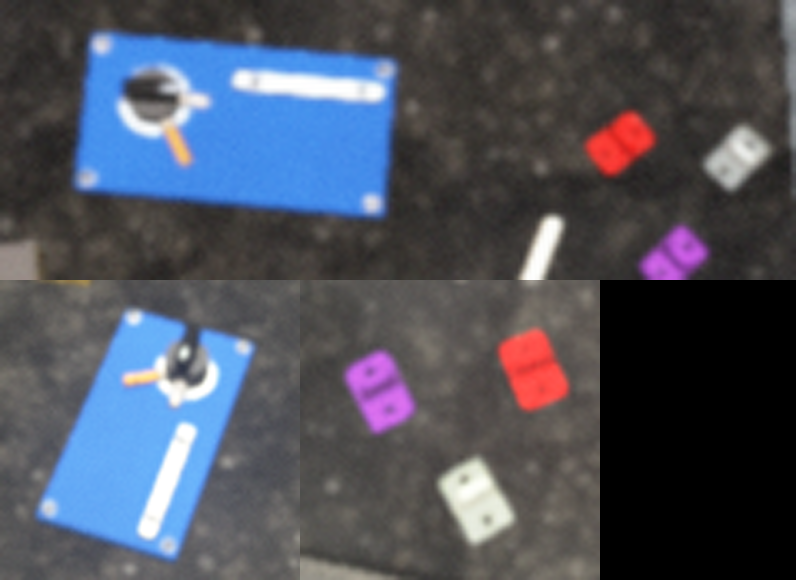

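The crop confirms the choice: the white bracket sits beside the purple and red look-alikes. On the turret, the steel screw points to -y and the brass one is 60° clockwise of it. The jig yaw is about -0.114 rad, the turret is near (541,272) mm, and the bracket is near (492,-164) with its y axis at about 132°. I'll move over the turret first.

Call:
{"api": "carry_out", "payload": {
  "increments": [15, 42, 0, 0, 0, 0.054, 15, 42, 0, 0, 0, 0.054, 15, 42, 0, 0, 0, 0.054, 15, 42, 0, 0, 0, 0.054, 15, 42, 0, 0, 0, 0.054, 15, 42, 0, 0, 0, 0.054, 15, 42, 0, 0, 0, 0.054, 15, 42, 0, 0, 0, 0.054, 15, 42, 0, 0, 0, 0.054, 15, 42, 0, 0, 0, 0.054, 15, 42, 0, 0, 0, 0.054, 15, 42, 0, 0, 0, 0.054, 15, 42, 0, 0, 0, 0.054, 15, 42, 0, 0, 0, 0.054, 15, 42, 0, 0, 0, 0.054, 15, 42, 0, 0, 0, 0.054, 15, 42, 0, 0, 0, 0.054, 15, 42, 0, 0, 0, 0.054, 15, 42, 0, 0, 0, 0.054, 0, 0, 0, 0, 0, 0],
  "grip": 0
}}

```text
clock: 2.6
position: [0.5106, 0.2189, 0.2263]
ee_rot: [-2.4, -2.023, -0.001]
force: [-0.1, 0.1, -0.4]
width: 1.0
gripper_force: 0.0
```

```bash
python3 - <<'E'
from h import *
o=readout.observe(); print(o['position'],o['ee_rot'],o['joints'])
im,c=snap('wrist','w1'); print(c)
b=im[:,:,::-1].copy()
t=proj(c,(.5407,.2718,.059),True); n=proj(c,(.532,.1953,.012),True); print(t,n)
for p in(t,n): cv2.circle(b,(int(p[0]),int(p[1])),3,(0,255,0),1)
cv2.imwrite('pics/w1b.png',cv2.resize(b,(800,600),interpolation=cv2.INTER_CUBIC))
E
```

```text
[0.5106114  0.21888664 0.22626072] [-2.40029500e+00 -2.02327463e+00 -1.14120380e-03] [-0.03866135  0.39661747 -0.62594977  1.70639135  0.25151479  1.12008344
 -0.90815231]
{'fov_y': 65.70646984690485, 'cx': 265.6007005793679, 'cy': 188.57988980358272, 'pose': array([[ 9.85355408e-01,  1.65184328e-01,  4.22948811e-02,
         5.20984361e-01],
       [-1.70512097e-01,  9.55408969e-01,  2.41079503e-01,
         2.83627749e-01],
       [-5.86353110e-04, -2.44760781e-01,  9.69583321e-01,
         3.83351217e-01],
       [ 0.00000000e+00,  0.00000000e+00,  0.00000000e+00,
         1.00000000e+00]])}
(np.float64(285.5594355959113), np.float64(122.7593679697863)) (np.float64(285.96501987705426), np.float64(182.09437125531602))
```

View pics/w1b.png

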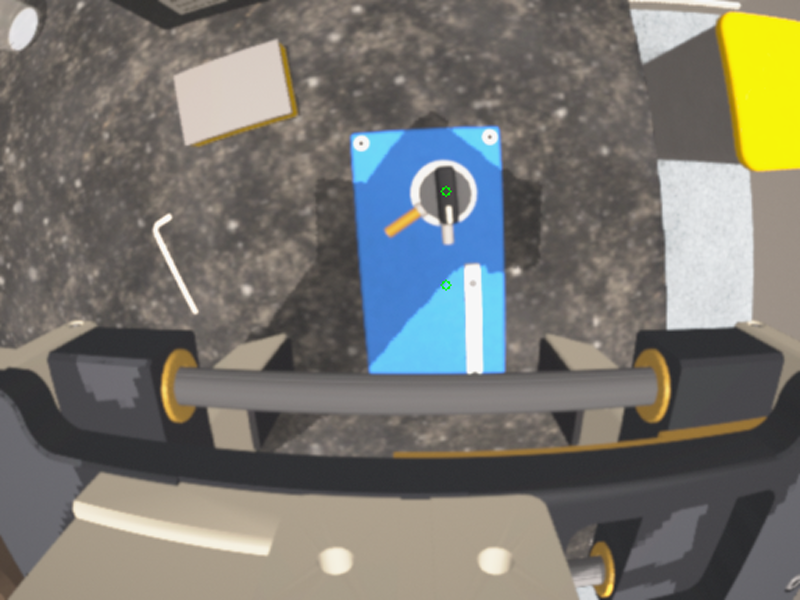

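The wrist view confirms the estimate: the projected turret lands on the bar at (446,191), and the fence is at (473,320). I'll refine the jig pose from this picture.

```bash
python3 - <<'E'
from h import *
im,c=load('w1'); hsv=cv2.cvtColor(im,cv2.COLOR_RGB2HSV)
def line(pts,z,nm):
    W=np.array([onz(c,u,v,z,True)[:2]*1000 for u,v in pts],np.float32)
    vx,vy,x0,y0=cv2.fitLine(W,cv2.DIST_HUBER,0,.01,.01).ravel(); 
    a=np.arctan2(vy,vx); a=(a+np.pi)%np.pi; n=np.array([np.sin(a),-np.cos(a)]); print(nm,'yaw',a-np.pi/2,'n.p',n@[x0,y0],W.mean(0)); return a,n@[x0,y0]
m=cv2.inRange(hsv,(95,120,60),(125,255,255))
L=[];R=[]
for v in range(100,225,2):
    u=np.flatnonzero(m[v,215:335])+215
    L.append((u[0]-.5,v));R.append((u[-1]+.5,v))
a1,d1=line(L,.012,'L');a2,d2=line(R,.012,'R'); print('width',d2-d1,'mid',(d1+d2)/2)
T=[]
for u in range(240,312,3):
    v=np.flatnonzero(m[60:120,u])+60; T.append((u,v[0]-.5))
W=np.array([onz(c,u,v,.012,True)[:2]*1000 for u,v in T]); 
for yaw in((a1+a2)/2-np.pi/2,):
    y=np.array([-np.sin(yaw),np.cos(yaw)]); x=np.array([np.cos(yaw),np.sin(yaw)])
    top=np.median(W@y); cen=x*(d1+d2)/2+y*(top-115); print('yaw',yaw,'centre',cen,'top fit',np.polyfit(W@x,W@y,1))
    print('turret',cen+12*x+62*y,'nest',cen+12*x-15*y)
g=((hsv[:,:,1]<60)&(hsv[:,:,2]>150)).astype(np.uint8)
F=[];G=[]
for v in range(176,232,2):
    u=np.flatnonzero(g[v,285:320])+285
    F.append((u[0]-.5,v)); G.append((u[-1]+.5,v))
a,d=line(F,.020,'fenceL'); line(G,.020,'fenceR')
print('fence jigx',d-(d1+d2)/2)
E
```

```text
L yaw -0.116028905 n.p 434.5974 [464.66354 232.63937]
R yaw -0.118748784 n.p 552.6691 [581.9428  212.53731]
width 118.07172 mid 493.63327
yaw -0.117388844 centre [521.76119835 209.50492194] top fit [3.58666337e-04 3.83961116e+02]
turret [540.94001658 269.67279211] nest [531.92182071 193.20272222]
fenceL yaw -0.11779463 n.p 518.4599 [541.94965 167.20064]
fenceR yaw -0.10777104 n.p 534.8067 [555.7907  164.74522]
fence jigx 24.82663
```

Call:
{"api": "carry_out", "payload": {
  "increments": [10, 17, 0, 0, 0, 0.053, 10, 17, -20, 0, 0, 0, 10, 17, -40, 0, 0, 0, 0, 0, -40, 0, 0, 0, 0, 0, -40, 0, 0, 0, 0, 0, -25, 0, 0, 0, 0, 0, -20, 0, 0, 0, 0, 0, 0, 0, 0, 0],
  "grip": 0.5
}}

```text
clock: 3.65
position: [0.5402, 0.2647, 0.0406]
ee_rot: [-2.354, -2.081, 0.004]
force: [0.7, 0.4, 0.5]
width: 0.498
gripper_force: 0.0
```

```bash
python3 - <<'E'
from h import *
o=readout.observe(); print(o['position'],o['ee_rot'],o['joints'],o['force'])
E
```

```text
[0.54022915 0.26473552 0.04060164] [-2.35384731 -2.08058422  0.00418302] [-0.18588683  0.66895696 -0.53079357  1.77954743  0.44520279  0.81769669
 -1.05681169] [0.66784008 0.37433418 0.53944194]
```

Call:
{"api": "carry_out", "payload": {
  "increments": [1, 5, 0, 0, 0, 0, 0, 0, 0, 0, 0, 0, 0, 0, 0, 0, 0, 0],
  "grip": 0.5
}}

```text
clock: 4.03
position: [0.5423, 0.2716, 0.0425]
ee_rot: [2.352, 2.082, 0.002]
force: [-0.4, -0.0, -0.8]
width: 0.498
gripper_force: 0.0
```

Call:
{"api": "carry_out", "payload": {
  "increments": [0, 0, 0, 0, 0, 0, 0, 0, 0, 0, 0, 0, 0, 0, 0, 0, 0, 0, 0, 0, 0, 0, 0, 0],
  "grip": 1,
  "newtons": 15
}}

```text
clock: 4.53
position: [0.5418, 0.2712, 0.0417]
ee_rot: [2.353, 2.082, -0.0]
force: [-0.2, 0.8, 0.4]
width: 0.154
gripper_force: 14.7
```

Gripped: 0.154 × 92 mm is the 14 mm bar. Now I'll turn it.

Call:
{"api": "carry_out", "payload": {
  "increments": [0, 0, 0, 0, 0, 0.1, 0, 0, 0, 0, 0, 0.1, 0, 0, 0, 0, 0, 0.1, 0, 0, 0, 0, 0, 0.1, 0, 0, 0, 0, 0, 0.1, 0, 0, 0, 0, 0, 0.1, 0, 0, 0, 0, 0, 0.1, 0, 0, 0, 0, 0, 0.1, 0, 0, 0, 0, 0, 0.1, 0, 0, 0, 0, 0, 0.1, 0, 0, 0, 0, 0, 0.07, 0, 0, 0, 0, 0, 0, 0, 0, 0, 0, 0, 0, 0, 0, 0, 0, 0, 0]
}}

```text
clock: 6.28
position: [0.5409, 0.2709, 0.0417]
ee_rot: [-0.964, -2.989, 0.002]
force: [-5.0, -2.0, 4.1]
width: 0.154
gripper_force: 15.1
```

```bash
python3 - <<'E'
from h import *
o=readout.observe(); print(o['position'],o['ee_rot'],o['joints'],o['force'],o['ft_torque'])
E
```

```text
[0.5408876  0.27087309 0.04166239] [-9.64099537e-01 -2.98877765e+00  2.19981988e-03] [-0.03639339  0.75190967 -0.79344095  1.75713391  0.65750257  0.92120665
 -0.166103  ] [-5.02446572 -1.9754237   4.08171439] [-0.34785183  0.89574316 -0.22712726]
```

Call:
{"api": "carry_out", "payload": {
  "increments": [0, 0, 0, 0, 0, -0.03, 0, 0, 0, 0, 0, 0, 0, 0, 0, 0, 0, 0, 0, 0, 30, 0, 0, 0, 0, 0, 50, 0, 0, 0, 0, 0, 60, 0, 0, 0, -7, -36, 0, 0, 0, -0.13, -7, -36, 0, 0, 0, -0.13, -7, -36, 0, 0, 0, -0.13, -7, -36, 0, 0, 0, -0.13, -7, -36, 0, 0, 0, -0.13, -7, -36, 0, 0, 0, -0.13, -7, -36, 0, 0, 0, -0.13, -7, -36, 0, 0, 0, -0.13, -7, -36, 0, 0, 0, -0.13, -7, -36, 0, 0, 0, -0.13, -7, -36, 0, 0, 0, -0.13, -7, -36, 0, 0, 0, -0.13, -7, -36, 0, 0, 0, -0.13, 0, 0, 0, 0, 0, -0.07],
  "grip": 0.5
}}

```text
clock: 8.78
position: [0.45, -0.2, 0.1817]
ee_rot: [2.939, 1.107, -0.001]
force: [0.1, 0.9, -0.1]
width: 0.501
gripper_force: 0.0
```

Call:
{"api": "carry_out", "payload": {
  "increments": [0, 0, 0, 0, 0, 0, 0, 0, 0, 0, 0, 0]
}}

```text
clock: 9.02
position: [0.4511, -0.1962, 0.1818]
ee_rot: [2.934, 1.124, 0.0]
force: [-0.6, 0.6, 0.1]
width: 0.5
gripper_force: 0.0
```

```bash
python3 - <<'E'
from h import *
o=readout.observe(); print(o['position'],o['ee_rot'],o['joints'])
im,c=snap('wrist','w2'); b=im[:,:,::-1].copy()
t=proj(c,(.492,-.164,.026),True); print(t)
cv2.circle(b,(int(t[0]),int(t[1])),3,(0,255,0),1)
cv2.imwrite('pics/w2b.png',cv2.resize(b,(800,600),interpolation=cv2.INTER_CUBIC))
snap('top','top1');a=np.load('pics/top1.npy');snap('scene','scene1');s=np.load('pics/scene1.npy')
cv2.imwrite('pics/tur.png',np.hstack([cv2.resize(a[180:240,195:285,::-1],(450,300),interpolation=cv2.INTER_CUBIC),cv2.resize(s[145:235,215:305,::-1],(300,300),interpolation=cv2.INTER_CUBIC)]))
E
```

```text
[ 0.45108959 -0.1961562   0.18182015] [2.93374264e+00 1.12362161e+00 4.04390670e-04] [ 0.68125217  0.31065333 -0.47297632  1.91936459  0.17181832  0.95064297
 -0.71186223]
(np.float64(269.3071420186212), np.float64(127.34551131630158))
```

View pics/w2b.png

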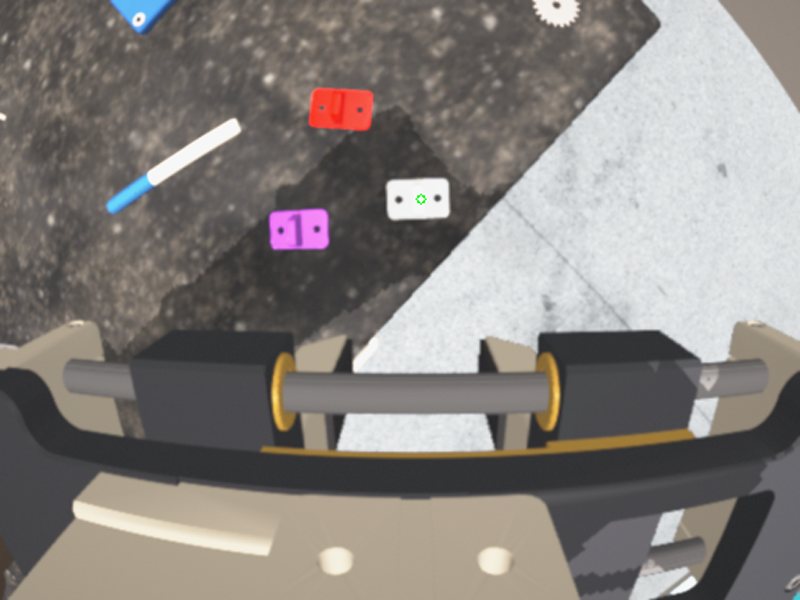

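View pics/tur.png

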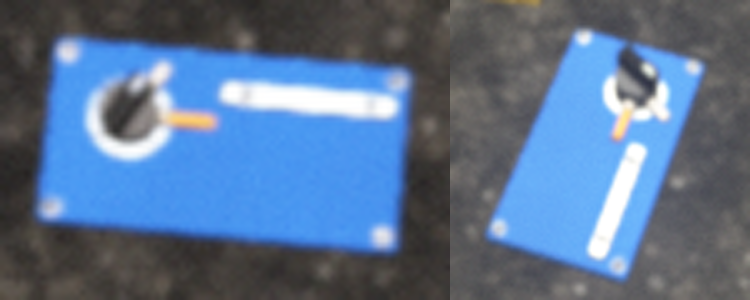

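The brass screw now points along the fence. The wrist view shows the white bracket at (418,199), with base holes at (399,199) and (437,198). I'll measure it precisely from this picture.

```bash
python3 - <<'E'
from h import *
im,c=load('w2'); g=cv2.cvtColor(im,cv2.COLOR_RGB2GRAY)
w=(slice(108,148),slice(240,295))
m=np.zeros_like(g); m[w]=(g[w]>130)*1
n,l,s,ce=cv2.connectedComponentsWithStats(m); i=l[int(134),268]; print(i,s[i],im[127,268])
cs,_=cv2.findContours((l==i).astype(np.uint8),cv2.RETR_CCOMP,cv2.CHAIN_APPROX_NONE)
big=max(cs,key=len).reshape(-1,2)
for z in(.002,.004):
    W=np.array([onz(c,u,v,z,True)[:2]*1000 for u,v in big],np.float32); r=cv2.minAreaRect(W); print(z,r)
for lo in((250,262),(270,285)):
    sub=g[118:136,lo[0]:lo[1]].astype(float); wt=np.clip(140-sub,0,None); vv,uu=np.mgrid[118:136,lo[0]:lo[1]]
    u,v=(uu*wt).sum()/wt.sum(),(vv*wt).sum()/wt.sum(); print('hole',u,v,onz(c,u,v,.004,True)*1000)
o=readout.observe(); print(np.array(o['position'])*1000)
A=np.hstack([cv2.resize(im[105:150,238:298,::-1],(600,450),interpolation=cv2.INTER_CUBIC)])
A=np.clip(255*((A/255.)**3),0,255).astype(np.uint8); cv2.imwrite('pics/br.png',A)
E
```

```text
1 [ 247  114   41   27 1012] [247 247 247]
0.002 ((490.0264892578125, -162.70596313476562), (29.475746154785156, 45.09821319580078), 42.291316986083984)
0.004 ((490.08172607421875, -162.6429901123047), (29.300678253173828, 44.83039093017578), 42.29131317138672)
hole 254.81162324649299 127.33066132264528 [ 480.69321839 -152.71847605    4.        ]
hole 279.5372460496614 126.36794582392777 [ 499.98017255 -172.60301848    4.        ]
[ 451.02201498 -196.28654492  181.76845621]
```

View pics/br.png

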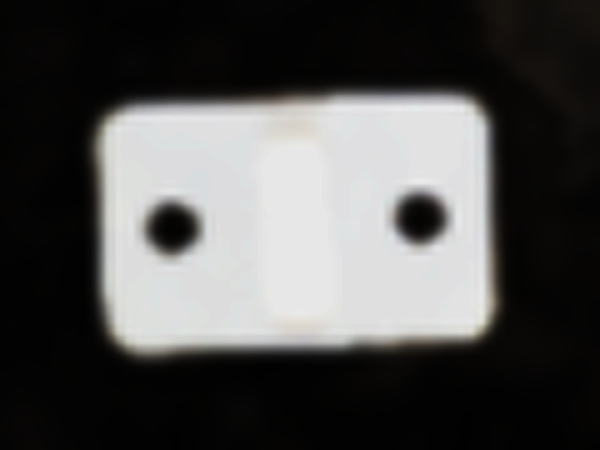

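Call:
{"api": "carry_out", "payload": {
  "increments": [13, 11, -20, 0, 0, 0.015, 13, 11, -30, 0, 0, 0, 13, 11.5, -40, 0, 0, 0, 0, 0, -40, 0, 0, 0, 0, 0, -20, 0, 0, 0, 0, 0, -10, 0, 0, 0, 0, 0, 0, 0, 0, 0, 0, 0, 0, 0, 0, 0],
  "grip": 0.5
}}

```text
clock: 10.18
position: [0.4906, -0.1634, 0.0226]
ee_rot: [2.926, 1.141, 0.002]
force: [-0.4, -0.2, -0.3]
width: 0.502
gripper_force: 0.0
```

Call:
{"api": "carry_out", "payload": {
  "increments": [-0.5, 0.5, -7, 0, 0, 0, 0, 0, -7, 0, 0, 0, 0, 0, 0, 0, 0, 0, 0, 0, 0, 0, 0, 0]
}}

```text
clock: 10.68
position: [0.4894, -0.1627, 0.0077]
ee_rot: [-2.927, -1.142, 0.0]
force: [0.2, 0.6, -0.6]
width: 0.499
gripper_force: 0.0
```

Call:
{"api": "carry_out", "payload": {
  "increments": [0, 0, 0, 0, 0, 0, 0, 0, 0, 0, 0, 0, 0, 0, 0, 0, 0, 0, 0, 0, 0, 0, 0, 0, 0, 0, 0, 0, 0, 0],
  "grip": 1,
  "newtons": 25
}}

```text
clock: 11.3
position: [0.4894, -0.1628, 0.0078]
ee_rot: [2.927, 1.141, 0.0]
force: [0.1, -0.0, -0.4]
width: 0.06
gripper_force: 25.0
```

Firm grip on the 6 mm tab. I'll lift and carry it to just short of the nest, turning anticlockwise to stay inside joint 7's range.

Call:
{"api": "carry_out", "payload": {
  "increments": [0, 0, 30, 0, 0, 0, 0, 0, 30, 0, 0, 0, 1.7, 22.6, 0, 0, 0, 0.152, 1.7, 22.6, 0, 0, 0, 0.152, 1.7, 22.6, 0, 0, 0, 0.152, 1.7, 22.6, 0, 0, 0, 0.152, 1.7, 22.6, 0, 0, 0, 0.152, 1.7, 22.6, 0, 0, 0, 0.152, 1.7, 22.6, 0, 0, 0, 0.152, 1.7, 22.6, 0, 0, 0, 0.152, 1.7, 22.6, 0, 0, 0, 0.152, 1.7, 22.6, 0, 0, 0, 0.152, 1.7, 22.6, 0, 0, 0, 0.152, 1.7, 22.6, 0, 0, 0, 0.152, 1.7, 22.6, 0, 0, 0, 0.152, 1.7, 22.6, 0, 0, 0, 0.152, 1.7, 22.6, 0, 0, 0, 0.152, 0, 0, 0, 0, 0, 0, 0, 0, 0, 0, 0, 0]
}}

```text
clock: 13.68
position: [0.5147, 0.1753, 0.0674]
ee_rot: [-0.19, -3.135, 0.001]
force: [0.1, -0.2, -1.1]
width: 0.064
gripper_force: 25.0
```

```bash
python3 - <<'E'
from h import *
from scipy.spatial.transform import Rotation as R
o=readout.observe(); r=R.from_rotvec(o['ee_rot']).as_matrix(); print(np.array(o['position'])*1000,r[:,1],r[:,2],'yaw err to jig',np.arctan2(-r[0,1],r[1,1])+.117,o['joints'],o['width'],o['force'])
E
```

```text
[514.72204878 175.25021816  67.42109517] [ 1.20659949e-01  9.92693437e-01 -9.57956783e-04] [-5.74020417e-04 -8.95236066e-04 -9.99999435e-01] yaw err to jig -0.003954717226069604 [ 0.24097989  0.71248611 -0.98636372  1.88675492  0.73154095  0.95563006
  0.35975967] 0.0635165980480273 [ 0.0753146  -0.15535481 -1.09563232]
```

Call:
{"api": "carry_out", "payload": {
  "increments": [0, 0, -20, 0, 0, 0, 0, 0, -15, 0, 0, 0, 0, 0, -8, 0, 0, 0, 0, 0, -3, 0, 0, 0, 0, 0, 0, 0, 0, 0, 0, 0, 0, 0, 0, 0]
}}

```text
clock: 14.42
position: [0.5151, 0.1764, 0.0221]
ee_rot: [0.185, 3.136, 0.001]
force: [0.3, 0.4, -0.1]
width: 0.062
gripper_force: 25.0
```

```bash
python3 - <<'E'
from h import *
print(readout.observe()['position']*1000)
im,c=snap('wrist','w3'); cv2.imwrite('pics/w3b.png',cv2.resize(im[60:300,120:440,::-1],(800,600),interpolation=cv2.INTER_CUBIC))
E
```

```text
[515.12827001 176.43330154  22.12294567]
```

View pics/w3b.png

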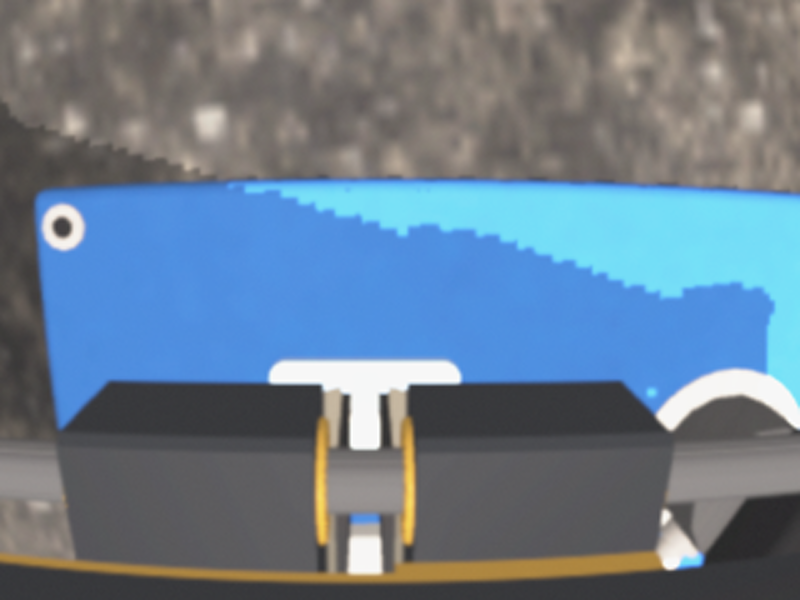

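The bracket is upright in the fingers, with its edge at (365,362) parallel to the plate's edge. I'll lower it to the plate and then approach the fence.

Call:
{"api": "carry_out", "payload": {
  "increments": [0, 0, -1, 0, 0, 0, 0, 0, -1, 0, 0, 0, 0, 0, 0, 0, 0, 0]
}}

```text
clock: 14.85
position: [0.515, 0.1762, 0.0198]
ee_rot: [0.185, 3.136, -0.0]
force: [-0.4, 0.0, 1.8]
width: 0.066
gripper_force: 25.0
```

Call:
{"api": "carry_out", "payload": {
  "increments": [4, -0.5, 0, 0, 0, 0, 4, -0.5, 0, 0, 0, 0, 2, -0.2, 0, 0, 0, 0, 1, -0.1, 0, 0, 0, 0, 0, 0, 0, 0, 0, 0]
}}

```text
clock: 15.48
position: [0.5258, 0.1751, 0.0198]
ee_rot: [-0.185, -3.136, -0.0]
force: [-3.0, 0.8, 4.5]
width: 0.064
gripper_force: 25.0
```

Call:
{"api": "carry_out", "payload": {
  "increments": [1, -0.1, 0.3, 0, 0, 0, 1, -0.1, 0, 0, 0, 0, 0, 0, 0, 0, 0, 0, 0, 0, 0, 0, 0, 0]
}}

```text
clock: 15.98
position: [0.5279, 0.1746, 0.0199]
ee_rot: [-0.185, -3.136, 0.0]
force: [-0.5, 0.4, 0.1]
width: 0.065
gripper_force: 25.0
```

Call:
{"api": "carry_out", "payload": {
  "increments": [1, -0.1, 0, 0, 0, 0, 0, 0, 0, 0, 0, 0, 0, 0, 0, 0, 0, 0]
}}

```text
clock: 16.35
position: [0.5289, 0.1746, 0.02]
ee_rot: [-0.185, -3.136, 0.0]
force: [-0.3, 0.0, -0.4]
width: 0.064
gripper_force: 25.0
```

Call:
{"api": "carry_out", "payload": {
  "increments": [1, -0.1, 0, 0, 0, 0, 0, 0, 0, 0, 0, 0, 0, 0, 0, 0, 0, 0]
}}

```text
clock: 16.73
position: [0.5298, 0.1745, 0.02]
ee_rot: [-0.185, -3.136, -0.0]
force: [0.6, -0.4, -0.6]
width: 0.066
gripper_force: 25.0
```

Call:
{"api": "carry_out", "payload": {
  "increments": [0.5, 5, 0, 0, 0, 0, 0.5, 4, 0, 0, 0, 0, 0.5, 4, 0, 0, 0, 0, 0.2, 2, 0, 0, 0, 0, 0, 0, 0, 0, 0, 0, 0, 0, 0, 0, 0, 0]
}}

```text
clock: 17.48
position: [0.5315, 0.1893, 0.02]
ee_rot: [-0.185, -3.136, 0.0]
force: [-0.3, -0.2, -0.2]
width: 0.061
gripper_force: 25.0
```

Call:
{"api": "carry_out", "payload": {
  "increments": [1, -0.1, 0, 0, 0, 0, 0, 0, 0, 0, 0, 0, 0, 0, 0, 0, 0, 0]
}}

```text
clock: 17.85
position: [0.5326, 0.1894, 0.02]
ee_rot: [-0.185, -3.136, -0.0]
force: [0.1, 0.0, -0.1]
width: 0.061
gripper_force: 25.0
```

Call:
{"api": "carry_out", "payload": {
  "increments": [0.1, 1, 0, 0, 0, 0, 0, 0, 0, 0, 0, 0, 0, 0, 0, 0, 0, 0]
}}

```text
clock: 18.23
position: [0.5326, 0.1905, 0.02]
ee_rot: [0.185, 3.136, 0.0]
force: [0.4, -0.3, -0.7]
width: 0.062
gripper_force: 25.0
```

Call:
{"api": "carry_out", "payload": {
  "increments": [1, -0.1, 0, 0, 0, 0, 0, 0, 0, 0, 0, 0, 0, 0, 0, 0, 0, 0]
}}

```text
clock: 18.6
position: [0.5337, 0.1903, 0.02]
ee_rot: [0.185, 3.136, 0.0]
force: [-0.2, 1.0, 0.6]
width: 0.061
gripper_force: 25.0
```

Call:
{"api": "carry_out", "payload": {
  "increments": [0.1, 1, 0, 0, 0, 0, 0, 0, 0, 0, 0, 0, 0, 0, 0, 0, 0, 0]
}}

```text
clock: 18.98
position: [0.5338, 0.1913, 0.02]
ee_rot: [-0.185, -3.136, 0.0]
force: [-0.4, -0.2, -0.3]
width: 0.064
gripper_force: 25.0
```

Call:
{"api": "carry_out", "payload": {
  "increments": [1, -0.1, 0, 0, 0, 0, 0, 0, 0, 0, 0, 0, 0, 0, 0, 0, 0, 0]
}}

```text
clock: 19.35
position: [0.5341, 0.1913, 0.0199]
ee_rot: [-0.184, -3.135, 0.0]
force: [-4.3, 0.7, 1.6]
width: 0.064
gripper_force: 25.0
```

Call:
{"api": "carry_out", "payload": {
  "increments": [0.1, 1, 0, 0, 0, 0, 0, 0, 0, 0, 0, 0, 0, 0, 0, 0, 0, 0]
}}

```text
clock: 19.73
position: [0.5341, 0.1914, 0.0199]
ee_rot: [-0.185, -3.135, 0.003]
force: [-6.1, -2.7, 4.5]
width: 0.06
gripper_force: 25.0
```

Fence contact shows about 5 N, and the y motion has begun to stall. I'll push a bit more along y.

Call:
{"api": "carry_out", "payload": {
  "increments": [0.1, 1, 0, 0, 0, 0, 0, 0, 0, 0, 0, 0, 0, 0, 0, 0, 0, 0]
}}

```text
clock: 20.1
position: [0.5341, 0.1915, 0.0199]
ee_rot: [-0.186, -3.135, 0.005]
force: [-7.1, -5.2, 6.4]
width: 0.058
gripper_force: 25.0
```

Call:
{"api": "carry_out", "payload": {
  "increments": [0.1, 0.6, 0, 0, 0, 0, 0, 0, 0, 0, 0, 0, 0, 0, 0, 0, 0, 0, 0, 0, 0, 0, 0, 0]
}}

```text
clock: 20.6
position: [0.5342, 0.1916, 0.0199]
ee_rot: [-0.186, -3.135, 0.006]
force: [-6.7, -7.7, 8.1]
width: 0.063
gripper_force: 25.0
```

```bash
python3 - <<'E'
from h import *
from scipy.spatial.transform import Rotation as R
o=readout.observe(); r=R.from_rotvec(o['ee_rot']).as_matrix(); yaw=-.117
x=np.array([np.cos(yaw),np.sin(yaw)]);y=np.array([-x[1],x[0]]); p=o['position'][:2]*1000-[521.8,210.5]
f=o['force'][:2]; print('jig pos',p@x,p@y,o['position'][2],'f',f@x,f@y,o['force'],o['ft_torque'],'yaw',np.arctan2(-r[0,1],r[1,1]),r[:2,2])
im,c=snap('wrist','w4'); A=cv2.resize(im[120:330,160:440,::-1],(800,600),interpolation=cv2.INTER_CUBIC); cv2.imwrite('pics/w4b.png',A)
E
```

```text
jig pos 14.466112427091025 -17.27966570518167 0.019877420567848133 f -5.734823955330391 -8.424323545719929 [-6.67901535 -7.69728439  8.10034266] [-1.3182629   1.47163828  0.01524288] yaw -0.11869624015101882 [-0.00173706 -0.00396972]
```

View pics/w4b.png

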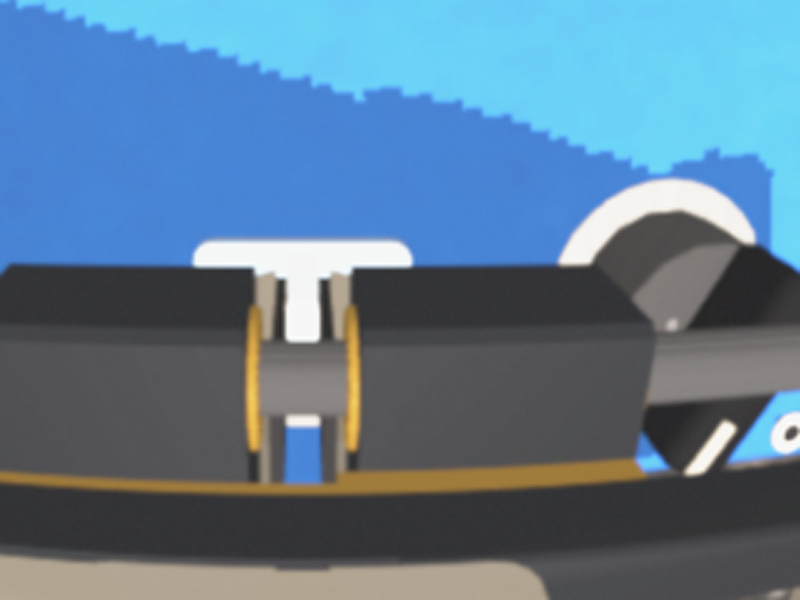

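```bash
python3 - <<'E'
from h import *
im,c=load('w4'); yaw=-.117
x=np.array([np.cos(yaw),np.sin(yaw)]);y=np.array([-x[1],x[0]])
for cen in([521.8,209.5],[521.8,211.5]):
  for nm,u,v,z in(('Rend',412,255,.016),('Lend',192,255,.016),('edge',300,240,.016)):
    p=onz(c,160+u*.35,120+v*.35,z,True)[:2]*1000-cen; print(nm,p@x,p@y)
# turret hub ring outer edge (z hub base?) circle top
hsv=cv2.cvtColor(im,cv2.COLOR_RGB2HSV); m=((hsv[:,:,1]<50)&(hsv[:,:,2]>170))
for u in(380,395,410):
    v=np.flatnonzero(m[150:260,u])+150; print(u,v[:1])
# top view check
s,cs=snap('scene','scene2'); t,ct=snap('top','top2')
A=np.hstack([cv2.resize(s[145:235,215:305,::-1],(400,400),interpolation=cv2.INTER_CUBIC),cv2.resize(t[180:240,195:285,::-1],(400,400),interpolation=cv2.INTER_CUBIC)])
cv2.imwrite('pics/sc2.png',A)
E
```

```text
Rend 0.7016651134594557 5.606505705924246
Lend 0.6208959135880909 -38.49522838427512
edge -2.5423933905560037 -16.82183939579536
Rend 0.9351316077483874 3.62017909732121
Lend 0.8543624078770226 -40.48155499287815
edge -2.308926896267072 -18.808166004398398
380 [186]
395 [183]
410 [187]
```

View pics/sc2.png

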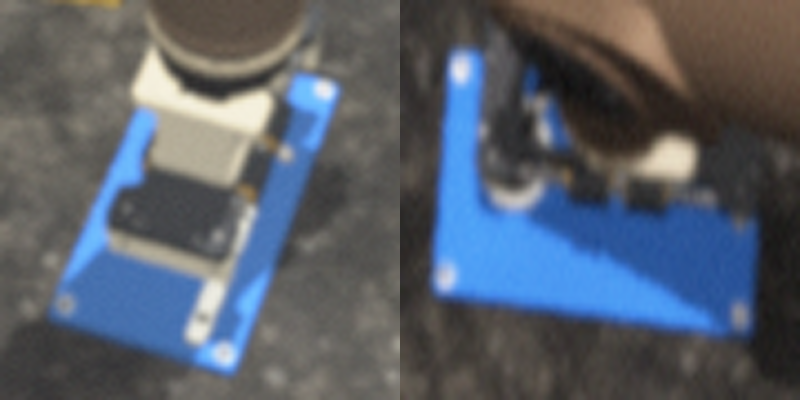

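```bash
python3 - <<'E'
from h import *
im,c=load('w4'); yaw=-.117
x=np.array([np.cos(yaw),np.sin(yaw)]);y=np.array([-x[1],x[0]])
q=onz(c,304.2,120+255*.35,.016,True)[:2]*1000
for z in(.012,.025,.037):
    for u in(394.5,396.5):
        p=onz(c,u,183,z,True)[:2]*1000; print(z,u,'hub-end',(p-q)@y,'hubedge x rel bracket edge',(p-q)@x)
print(readout.observe()['force'])
E
```

```text
0.012 394.5 hub-end 56.184547152833424 hubedge x rel bracket edge -14.570768776722272
0.012 396.5 hub-end 57.566479971269644 hubedge x rel bracket edge -14.575266383659548
0.025 394.5 hub-end 50.070851361426634 hubedge x rel bracket edge -17.620456556909243
0.025 396.5 hub-end 51.343839687951586 hubedge x rel bracket edge -17.62459959559538
0.037 394.5 hub-end 44.4274398616664 hubedge x rel bracket edge -20.43555296938949
0.037 396.5 hub-end 45.59986404181182 hubedge x rel bracket edge -20.439368714305473
[-7.74645829 -6.68405075  8.49637621]
```

The geometry agrees: the bracket's end is about 55 mm from the turret axis and its long edge is where the fence contact puts it. I'll add a little more push for margin.

Call:
{"api": "carry_out", "payload": {
  "increments": [0.7, 1, 0.4, 0, 0, 0, 0, 0, 0, 0, 0, 0, 0, 0, 0, 0, 0, 0, 0, 0, 0, 0, 0, 0, 0, 0, 0, 0, 0, 0, 0, 0, 0, 0, 0, 0]
}}

```text
clock: 21.5
position: [0.5343, 0.1928, 0.0199]
ee_rot: [-0.186, -3.134, 0.006]
force: [-8.0, -4.8, 5.7]
width: 0.063
gripper_force: 25.0
```

Call:
{"api": "carry_out", "payload": {
  "increments": [0, 0, 0, 0, 0, 0, 0, 0, 0, 0, 0, 0, 0, 0, 0, 0, 0, 0, 0, 0, 0, 0, 0, 0]
}}

```text
clock: 22.0
position: [0.5343, 0.1928, 0.0199]
ee_rot: [-0.186, -3.134, 0.006]
force: [-7.5, -5.9, 5.0]
width: 0.062
gripper_force: 25.0
```

It slid 1.2 mm along y, so the earlier stall was friction and the bracket may not be on the screw yet. I'll ease off x and z, then push on along y.

Call:
{"api": "carry_out", "payload": {
  "increments": [-1.5, 0.2, 0.8, 0, 0, 0, 0, 0, 0, 0, 0, 0, 0, 0, 0, 0, 0, 0]
}}

```text
clock: 22.38
position: [0.5343, 0.1938, 0.0209]
ee_rot: [-0.186, -3.136, 0.003]
force: [-3.1, -4.3, -0.4]
width: 0.063
gripper_force: 25.0
```

Call:
{"api": "carry_out", "payload": {
  "increments": [0.1, 0.8, 0, 0, 0, 0, 0, 0, 0, 0, 0, 0, 0, 0, 0, 0, 0, 0]
}}

```text
clock: 22.75
position: [0.5343, 0.1939, 0.0208]
ee_rot: [-0.187, -3.135, 0.005]
force: [-2.3, -8.3, -0.0]
width: 0.06
gripper_force: 25.0
```

Call:
{"api": "carry_out", "payload": {
  "increments": [0.1, 0.8, 0, 0, 0, 0, 0, 0, 0, 0, 0, 0, 0, 0, 0, 0, 0, 0]
}}

```text
clock: 23.12
position: [0.5344, 0.1939, 0.0208]
ee_rot: [-0.187, -3.135, 0.007]
force: [-3.5, -10.2, 2.7]
width: 0.063
gripper_force: 25.0
```

Call:
{"api": "carry_out", "payload": {
  "increments": [0.8, -0.1, -0.5, 0, 0, 0, 0, 0, 0, 0, 0, 0, 0, 0, 0, 0, 0, 0, 0, 0, 0, 0, 0, 0, 0, 0, 0, 0, 0, 0, 0, 0, 0, 0, 0, 0]
}}

```text
clock: 23.88
position: [0.5344, 0.1939, 0.0204]
ee_rot: [-0.187, -3.134, 0.007]
force: [-5.6, -10.4, 5.2]
width: 0.057
gripper_force: 25.0
```

Call:
{"api": "carry_out", "payload": {
  "increments": [0, 0, 0, 0, 0, 0, 0, 0, 0, 0, 0, 0, 0, 0, 0, 0, 0, 0, 0, 0, 0, 0, 0, 0]
}}

```text
clock: 24.38
position: [0.5344, 0.1939, 0.0204]
ee_rot: [-0.187, -3.134, 0.007]
force: [-5.9, -9.4, 5.6]
width: 0.063
gripper_force: 25.0
```

```bash
python3 - <<'E'
from h import *
from scipy.spatial.transform import Rotation as R
o=readout.observe(); r=R.from_rotvec(o['ee_rot']).as_matrix(); yaw=-.117
x=np.array([np.cos(yaw),np.sin(yaw)]);y=np.array([-x[1],x[0]]); p=o['position'][:2]*1000-[521.8,209.5]
f=o['force'][:2]; print('jig pos',p@x,p@y,o['position'][2],'f',f@x,f@y,o['ft_torque'],'yaw',np.arctan2(-r[0,1],r[1,1]),r[:2,2],o['dq'].max())
E
```

```text
jig pos 14.370138506829656 -14.009322979492199 0.020370250442743938 f -4.812671262291829 -10.009175519504764 [-2.07247727  1.30358536  0.03280149] yaw -0.11897487274865418 [-0.00191586 -0.00455911] 0.0017325479891725968
```

```bash
python3 -c "
from cell import arm
print(arm.sign_off())"
```

```text
the job is handed in; nothing more can be done
None
```

I turned the turret to the brass screw and handed in with the bracket held at rest on the plate, reading about 5 N against the fence and 10 N against the brass tip; sign-off returned no verdict.

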